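# Level the laundry's counter scale

### The arm

A 7-joint arm with a two-finger parallel gripper is mounted at the origin on the work surface. World frame = base frame: x ahead of the robot, y to its left, z up, the work surface at z = 0. Lengths are in m, angles in rad, forces in N, time in s.
With the tool pointing down it reaches from about 0.425 to 0.875 m from the base axis. Payload 4.7 kg.
Tool frame: the origin (TCP) lies midway between the tips of the shut fingers; the grasp point (between the pads) lies 19 mm behind it; z points along the fingers, y is the line along which they close (so a half turn about z gives the same grasp; the last joint's range is limited). The gripper opens to 87 mm and grips with 3 to 60 N. Pads are 19 mm wide; open, the fingers measure 117 mm over their backs; the gripper's body (75 mm by 190 mm) begins 51 mm behind the grasp point.
Start: joints at [1.356, 0.321, -0.07, 1.45, 0.023, 1.371, -0.057], TCP at [0.147, -0.633, 0.223] pointing down, gripper open.
Joint ranges: [-2.86, 2.86], [-0.3, 2.09], [-1.38, 1.24], [0.06, 2.45], [-1.56, 4.7], [0.09, 2.05], [-2.69, 2.69]. Speed limits (rad/s): [2.57, 2.57, 3.14, 3.14, 3.14, 3.14, 3.14].

### API

Orientations are given as a rotation vector (axis times angle).
In Python, from bench import monitor, cams, workorder gives the robot as it stands.
- The arm moves only by the tool move_arm, never from a script. Its arguments are lists of equal length, an entry for each row: "slide": the shift along the tool's x, y, z in cm, a list of three; "roll": the turn about the tool's z in rad. In form: {"slide": [[dx, dy, dz], ...], "roll": [roll, ...]}. A call has 1 to 20 rows; each row is the pose to reach, as a shift and turn from the pose commanded when the call began, along the tool's axes at that moment; what a row does not reach only later rows make up. A row lasts 1/10 s, in which the tool goes at most 50 mm and 8.59 degrees, less where a joint would pass 70% of its speed; a pose out of reach is approached as far as the arm can. A call with a gripper value outside its range is refused whole. "gripper" is the finger opening in cm, from 0 to 8.7, set as the call begins (left out, the last holds). The fingers move at their own pace and stop on an object; "squeeze" is the grip in N (left out, the last holds). Time passes only in rows, so rows that repeat a pose let the fingers close. It gives the time, the measured TCP pose, the force, the opening and the grip force at its end, in the units of the state.
- monitor.get_state(): the state, without advancing time (a new reading comes with each control period).
- cams.get_image(name): name is "scene" or "side" or "wrist"; returns the picture (480x640x3 uint8, red, green, blue); there is no depth.
- cams.get_calibration(name): a dict with "mtx" (3x3 intrinsics, pixels), "R" (3x3) and "t" (3): a world point X has camera coordinates R X + t. Camera axes: x right, y down, z forward; pixel columns grow to the right and rows downward; lengths in m; the calibration is good to about 2 mm. A picture is of the moment at which its call begins: read the wrist's pose just before it. get_calibration takes no time and is no camera call; for the wrist camera it gives the pose at the moment of the call.
- workorder.close_job(): hands the job in; it is judged then, once.
The state is a dict: "time": time; "joint_positions": joint angles; "qd": joint speeds; "joint_torque": joint torques, N m; "position": TCP position; "tool_rot": TCP orientation; "ft_force": force on the tool from outside, world axes, zero at the start; "torque": the same for the moment, N m; "grip_width": opening from 0.0 (shut) to 1.0 (fully open); "grip_force": force on a finger pad.
Only numpy, scipy, OpenCV 4.12 (cv2) and the standard library are available. Lean on these libraries where they do the work, as an engineer would, in place of code of your own. Each camera call takes 0.05 s, during which the arm holds its last target. There are 200 camera calls.

### The job

Level the counter scale: take the jar off its pan and stand it upright on the counter, clear of the scale, then lay the spirit level flat on the middle of the pan, pointing at the screw foot, and let go of it. Turn the foot's wing knob until the bubble rests between the vial's two lines, then press down on the middle of the level with about 10 newtons and finish while still pressing, the bubble still between the lines, so that a colleague can tighten the lock nut. Leave the other things on the counter where they are.

Things in the scene. Friction and masses are not known exactly. Their poses are not given: they have to be found in the camera images.
- jar: White lidded jar of stain-remover tablets standing on the scale's pan: upright, body 58 mm in diameter up to about 65 mm, then rounding in to a 52 mm screw cap, 98 mm tall, about 0.3 kg. Origin at the centre of its underside, z up.
- level: Aluminium torpedo spirit level lying upright on the counter, left of the scale: bar 230 mm long (its x), 24 wide (y), 42 tall (z), 0.32 kg, black rubber ends. In the middle of its top a green vial, 86 mm long with its mounts, lies recessed between side rails; the top is flat metal from 43 to 103 mm either side. Origin at the centre of its underside. Works either way round; both halves look alike.
- bubble (a joint): Place of the bubble in m along the level's own x from the middle of the vial (0 = centred, limits +-0.015). Bubble 14 mm long, black lines 18 mm apart: it is between them within +-0.002. It runs to the higher end, about 1.2 mm per milliradian of slope, and needs about 2 s to rest after the level moves.
- scale: The fixed base of the counter scale. Origin on the counter under the middle of the pan, axes as the pan's. Two fixed feet under the +y end; one screw foot with a wing knob on an outrigger, 235 mm from the origin along -y: the slope runs along y. On the +x side a low display housing, 140 to 190 mm from the origin, 240 mm long in y, 110 mm tall.
- pan: Stainless pan of the counter scale, 240 mm (its x, away from the robot) by 320 mm (its y). Origin in the middle of its top face, about 85 mm above the counter, z up. It rests on rubber buffers and gives about 1.25 mm per 10 N.
- knob_grip (a point): Point on the axis of the screw foot's black wing knob, 84 mm above the counter, to grip from above; its x axis runs along the wing: 60 mm long (x), 13 thick (y), from 65 to 91 mm above the counter. A lock nut below reaches 57 mm. Clockwise from above raises the foot end of the scale: 1 rad tips the pan 2.24 mrad. Stiff (0.2 N m); keeps its height and stays where left.
- softener: Bystander: blue round fabric-softener bottle with a white cap, 80 mm in diameter, 190 mm tall, with a handle on its +y side reaching 65 mm out. Origin at the centre of its underside.
- mug: Bystander: white mug, 80 mm in diameter, 92 mm tall, handle on its +y side, origin at the centre of its underside.
- coin_tray: Bystander: black open coin tray, 100 x 80 x 28 mm, with a few coins. Origin at the centre of its underside.
Mind the look-alikes: they are no part of the job. Several things have the shape of the jar; the one meant has the colours described above.

How it is judged:
On the way, in this order (a step that is already met when the one before it is completed fails the run):
1. the jar stands upright on the counter, off the scale and let go (height (world z) of jar below 0.008 m and angle between jar's own z axis and vertical below 0.1 rad and contact force between the fingers and jar below 0.3 N and contact force between jar and scale below 0.1 N), for 0.2 s.
2. the level lies flat on the pan, in line with the screw foot, let go, its bubble come to rest (contact force between level and pan above 1 N and angle between the z axis of level and the z axis of pan, either way round below 0.01 rad and angle between the x axis of level and the y axis of pan, either way round below 0.15 rad and contact force between the fingers and level below 0.3 N), for 1 s.
3. the bubble rests between the two lines (value of joint bubble between -0.002 and 0.002 m and contact force between level and pan above 1 N), for 0.5 s.
At the end, for the whole second after the job is handed in: Still pressing: the level bears on the pan with 8 to 25 N (own weight 3 N), flat, in line with the pan's y axis within 0.15 rad, its middle within 60 mm (x) and 40 mm (y) of the pan's; bubble within 2 mm of centre; jar upright on the counter, at rest (value of joint bubble between -0.002 and 0.002 m and contact force between level and pan between 8 and 25 N and contact force between the fingers and level above 3 N and angle between the z axis of level and the z axis of pan, either way round below 0.01 rad and angle between the x axis of level and the y axis of pan, either way round below 0.15 rad and x of level in the frame of pan between -0.06 and 0.06 m and y of level in the frame of pan between -0.04 and 0.04 m and height (world z) of jar below 0.008 m and angle between jar's own z axis and vertical below 0.1 rad and linear speed of jar below 0.01 m/s and contact force between jar and scale below 0.1 N); the arm keeps its last pose, push and grip.
It fails at once if a bystander is pushed more than 30 mm (distance of any of softener, mug, coin_tray from where it was at the start of the episode above 0.03 m).
It also fails if it takes over 72 s, if anything falls off the work surface, if the arm or the gripper's body presses on something with over 40 N, if the wrist force passes 120 N, or if a joint passes its speed limit or range.

## Working session

There is one attempt and no reset: what is moved stays moved. The work goes in short steps, Python scripts to look and compute and a tool call to move; the robot and the scene stay as the last step left them, time stands still between calls to the robot, and variables do not carry over. Pictures are saved under pics/ and viewed, at most 10 in all, crops included, and the job is handed in when it is done.

Besides the shell and the picture viewer there is one more tool, called as name([rows], argument=value, ...), one row to a line, values as JSON. move_arm: Moves the arm, as the interface text tells. Its arguments: {"type":"object","properties":{"slide":{"type":"array","items":{"type":"array","items":{"type":"number"}}},"roll":{"type":"array","items":{"type":"number"}},"gripper":{"type":"number"},"squeeze":{"type":"number"}},"required":["slide","roll"]}

```bash
mkdir -p pics
python3 - <<'E'
from bench import monitor,cams
import cv2
print(monitor.get_state())
for n in ["scene","side"]:
    im=cams.get_image(n); cv2.imwrite(f"pics/{n}0.png",im[:,:,::-1])
    c=cams.get_calibration(n); print(n,c)
E
```

```text
{'time': 0.0, 'joint_positions': array([ 1.35614467,  0.32181154, -0.07009911,  1.45168708,  0.02263407,
        1.37081154, -0.05693091]), 'qd': array([-1.75754638e-04, -1.61807372e-04,  1.01358230e-04, -1.43294787e-05,
        1.44492944e-03, -6.54974333e-04,  8.63442709e-04]), 'joint_torque': array([ 3.62542796e-04, -4.91284382e+01, -4.03770134e-01, -3.12527740e+01,
       -6.39860937e-02,  4.36292519e-02,  1.52546654e-04]), 'position': array([ 0.14721456, -0.63252951,  0.22146303]), 'tool_rot': array([-3.11917622e+00, -3.58354409e-01,  5.46214429e-04]), 'ft_force': array([ 0.01492885,  0.15817039, -0.04818687]), 'torque': array([-0.02129894,  0.0418238 ,  0.0131982 ]), 'grip_force': 0.0, 'grip_width': 0.9963362318749145}
scene {'mtx': array([[479.85612425,   0.        , 326.68486722],
       [  0.        , 479.85612425, 234.22006201],
       [  0.        ,   0.        ,   1.        ]]), 'R': array([[-0.38255091,  0.92389041, -0.0090176 ],
       [ 0.69296356,  0.28044932, -0.664191  ],
       [-0.61111071, -0.26033574, -0.74750853]]), 't': array([ 0.2325502 , -0.27940994,  1.56246407])}
side {'mtx': array([[447.36941087,   0.        , 322.53835229],
       [  0.        , 447.36941087, 237.82769009],
       [  0.        ,   0.        ,   1.        ]]), 'R': array([[ 0.9158528 , -0.40139646, -0.00972279],
       [-0.25614947, -0.56545742, -0.78399321],
       [ 0.30919428,  0.72051286, -0.62069325]]), 't': array([-0.50906102,  0.18017698,  0.78830813])}
```

View pics/scene0.png

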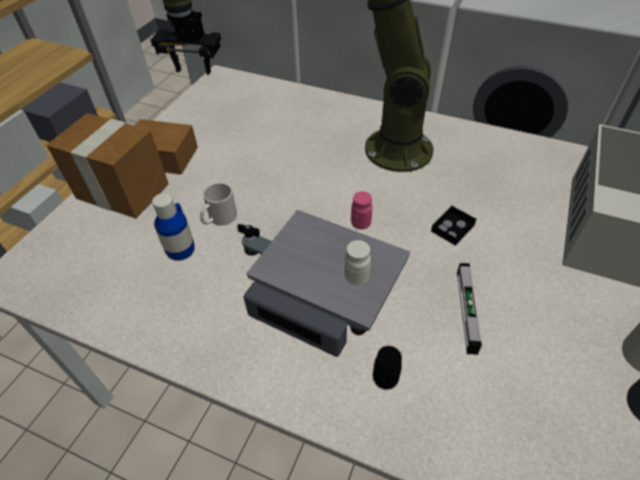

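View pics/side0.png

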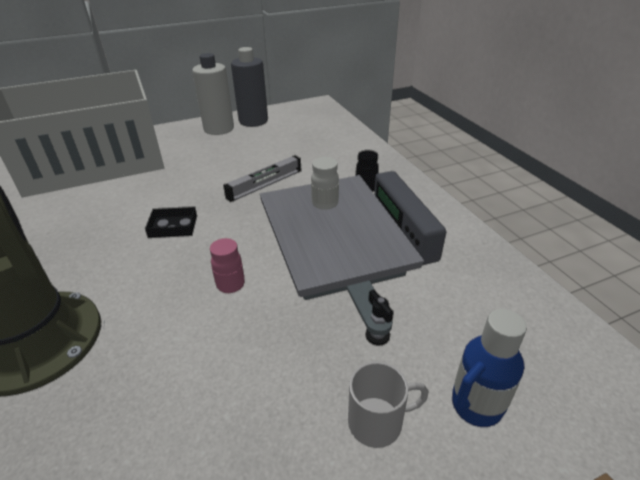

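The scene view shows the jar (357,263), level (468,308), knob wing (248,231) and pan corners (300,213), (409,258), (370,325), (250,270). In the side view the jar is at (325,185), the level at (263,177), the knob at (380,303) and the pan corners at (303,290), (262,192), (363,180), (421,262).

```bash
cat > h.py <<'E'
import numpy as np, cv2
from bench import monitor,cams
def ray(c,p):
    d=np.linalg.inv(c['mtx'])@np.array([p[0],p[1],1.]); d=c['R'].T@d; return -c['R'].T@c['t'], d/np.linalg.norm(d)
def plane(c,p,z):
    o,d=ray(c,p); return o+d*(z-o[2])/d[2]
def tri(obs):
    A=np.zeros((3,3));b=np.zeros(3);rs=[ray(c,p) for c,p in obs]
    for o,d in rs:
        P=np.eye(3)-np.outer(d,d);A+=P;b+=P@o
    X=np.linalg.solve(A,b)
    return X,max(np.linalg.norm((np.eye(3)-np.outer(d,d))@(X-o)) for o,d in rs)
def proj(c,X):
    v=c['mtx']@(c['R']@np.asarray(X)+c['t']); return v[:2]/v[2]
E
python3 - <<'E'
from h import *
np.set_printoptions(precision=4,suppress=True)
s,d=[cams.get_calibration(n) for n in("scene","side")]
P=dict(jarcap=((358,248),(324,165)),nearR=((300,213),(303,290)),nearL=((409,258),(262,192)),farL=((370,325),(363,180)),farR=((250,270),(421,262)),knob=((248,229),(380,300)),
lvA=((463,266),(229,188)),lvB=((474,346),(297,161)),pinkcap=((362,197),(224,247)),vial=((470,301),(264,172)))
for k,(a,b) in P.items(): print(k,*tri([(s,a),(d,b)]))
print('tray',plane(s,(455,226),.02),plane(d,(172,222),.02))
print('mug',plane(s,(220,207),.05), 'soft',plane(s,(175,230),.08),'pink',plane(s,(362,225),0),'black',plane(s,(388,380),0))
E
```

```text
jarcap [0.59   0.0679 0.1774] 0.0007707211688604805
nearR [ 0.4524 -0.1437  0.0719] 0.004030357556916704
nearL [0.4863 0.1705 0.077 ] 0.005033339036937915
farL [0.712  0.1366 0.0781] 0.009098370318316914
farR [ 0.6739 -0.1729  0.0794] 0.0043975618062282945
knob [ 0.5591 -0.2344  0.0845] 0.001291820425745888
lvA [0.4313 0.295  0.0344] 0.00014712995565887682
lvB [0.6386 0.3637 0.0285] 0.0002791625861524541
pinkcap [ 0.3536 -0.0033  0.0952] 0.00069527877882272
vial [0.5327 0.3307 0.0377] 0.0017622671187763406
tray [0.2903 0.2467 0.02  ] [0.279  0.2288 0.02  ]
mug [ 0.491  -0.3656  0.05  ] soft [ 0.6299 -0.409   0.08  ] pink [ 0.3638  0.0056 -0.    ] black [0.7719 0.2111 0.    ]
```

```bash
cat >> h.py <<'E'
from scipy.spatial.transform import Rotation as Ro
np.set_printoptions(precision=4,suppress=True)
def go(x,y,z,yaw):
    "slide (cm) and roll from the present pose to TCP x,y,z and tool-x yaw"
    s=monitor.get_state();R=Ro.from_rotvec(s['tool_rot']).as_matrix()
    d=R.T@(np.array([x,y,z])-s['position'])*100
    y0=np.arctan2(R[1,0],R[0,0]); r=-(yaw-y0); r=(r+np.pi)%(2*np.pi)-np.pi
    print('t',round(s['time'],2),'slide',d.round(2),'roll',round(r,3),'q7',s['joint_positions'][[0,4,6]],'tilt',R[:,2])
E
python3 - <<'E'
from h import *
go(.48,-.02,.36,-.115)
E
```

```text
t 0.1 slide [ 46.3  -52.14 -13.76] roll 0.344 q7 [ 1.3561  0.0226 -0.0569] tilt [-0.0005  0.0016 -1.    ]
```

move_arm([
  [0,0,-5],
  [0,0,-10],
  [46.3,-52.1,-13.8],
  [46.3,-52.1,-13.8],
  [46.3,-52.1,-13.8],
  [46.3,-52.1,-13.8],
  [46.3,-52.1,-13.8],
  [46.3,-52.1,-13.8],
  [46.3,-52.1,-13.8],
  [46.3,-52.1,-13.8],
  [46.3,-52.1,-13.8],
  [46.3,-52.1,-13.8],
  [46.3,-52.1,-13.8],
  [46.3,-52.1,-13.8],
  [46.3,-52.1,-13.8],
  [46.3,-52.1,-13.8],
  [46.3,-52.1,-13.8],
  [46.3,-52.1,-13.8],
  [46.3,-52.1,-13.8],
], roll=[0,0,0.34,0.34,0.34,0.34,0.34,0.34,0.34,0.34,0.34,0.34,0.34,0.34,0.34,0.34,0.34,0.34,0.34])

```text
time: 2.0
position: [0.4797, -0.0221, 0.3601]
tool_rot: [3.136, -0.178, -0.002]
ft_force: [0.5, -0.3, 0.9]
grip_width: 1.0
grip_force: 0.0
```

Run:
```python
from h import *
import pickle
st=monitor.get_state();c=cams.get_calibration("wrist");im=cams.get_image("wrist")
cv2.imwrite("pics/w1.png",im[:,:,::-1]);pickle.dump(c,open("w1.pkl","wb"))
print(st['time'],st['position']);print(c, -c['R'].T@c['t'])
```

```text
2.0 [ 0.4797 -0.0221  0.3601]
{'mtx': array([[334.0248,   0.    , 321.0106],
       [  0.    , 334.0248, 242.7549],
       [  0.    ,   0.    ,   1.    ]]), 'R': array([[-0.1142, -0.9935,  0.0005],
       [-0.9631,  0.1108,  0.2451],
       [-0.2436,  0.0275, -0.9695]]), 't': array([0.0332, 0.4006, 0.6412])} [ 0.5459 -0.029   0.5234]
```

View pics/w1.png

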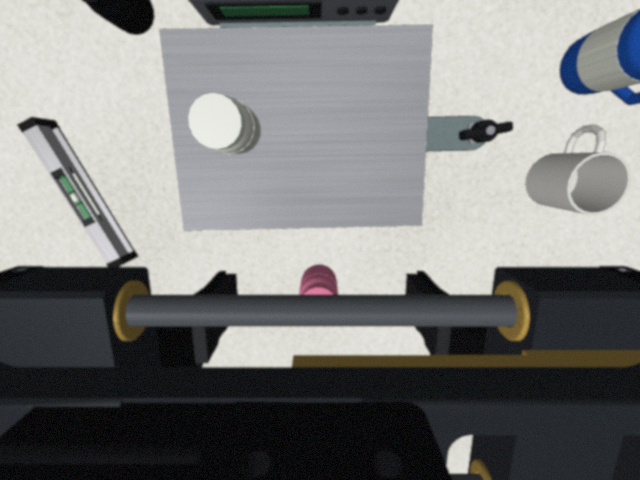

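The wrist view shows the jar cap at (216,122), the pan corners at (161,29), (432,25), (422,226) and (184,230), the wing from (461,134) to (512,127), and the level from (40,122) to (120,255).

Run:
```python
from h import *
import pickle
w=pickle.load(open("w1.pkl","rb"));s,d=[cams.get_calibration(n) for n in("scene","side")]
P=dict(jarcap=((358,248),(324,165),(214,122)),nearR=((300,213),(303,290),(422,226)),nearL=((409,258),(262,192),(184,230)),farL=((370,325),(363,180),(161,29)),farR=((250,270),(421,262),(432,25)),knob=((248,229),(380,300),(486,130)),
lvA=((463,266),(229,188),(121,257)),lvB=((474,346),(297,161),(38,123)),vial=((470,301),(264,172),(74,196)))
for k,(a,b,e) in P.items(): print(k,*tri([(s,a),(d,b),(w,e)]),'w+s',tri([(s,a),(w,e)])[0])
for p in [(461,134),(512,127),(486,130)]: print('wing',plane(w,p,.091))
for p in [(422,226),(184,230),(161,29),(432,25)]: print('pan',plane(w,p,.085))
# edges of level, top face
im=cv2.imread("pics/w1.png"); 
for p in [(121,257),(38,123),(74,196)]: print('lev',plane(w,p,.042))
g=cv2.inRange(cv2.cvtColor(im,cv2.COLOR_BGR2HSV),(0,0,215),(180,40,255));g[:, :180]=0;g[:60]=0;g[160:]=0;g[:,270:]=0
c=max(cv2.findContours(g,0,2)[0],key=cv2.contourArea);print(cv2.minEnclosingCircle(c),plane(w,cv2.minEnclosingCircle(c)[0],.183))
```

```text
jarcap [0.591  0.0692 0.1778] 0.0017463933299280844 w+s [0.5918 0.0695 0.1809]
nearR [ 0.4478 -0.1495  0.0751] 0.009010245248823044 w+s [ 0.4352 -0.1554  0.0562]
nearL [0.4809 0.1687 0.0764] 0.008254777064939694 w+s [0.4737 0.1699 0.0608]
farL [0.7131 0.1385 0.0791] 0.009999987442696366 w+s [0.7104 0.1409 0.0869]
farR [ 0.6766 -0.1734  0.0815] 0.0063966095849928425 w+s [ 0.6775 -0.1686  0.0909]
knob [ 0.5578 -0.2358  0.0852] 0.0023501625279141723 w+s [ 0.5563 -0.239   0.0796]
lvA [0.4326 0.2939 0.0338] 0.0034854479144347836 w+s [0.4336 0.2934 0.034 ]
lvB [0.6386 0.3626 0.0277] 0.0023503192874568635 w+s [0.6383 0.3628 0.026 ]
vial [0.5333 0.331  0.0381] 0.0018795300668785616 w+s [0.5336 0.3309 0.0405]
wing [ 0.555  -0.2042  0.091 ]
wing [ 0.5561 -0.2665  0.091 ]
wing [ 0.5562 -0.2348  0.091 ]
pan [ 0.4432 -0.1534  0.085 ]
pan [0.4742 0.1639 0.085 ]
pan [0.7122 0.1393 0.085 ]
pan [ 0.6803 -0.1746  0.085 ]
lev [0.4373 0.2857 0.042 ]
lev [0.6362 0.3485 0.042 ]
lev [0.5342 0.3289 0.042 ]
((214.03741455078125, 120.69047546386719), 27.581802368164062) [0.5924 0.069  0.183 ]
```

Run:
```python
from h import *
go(.5915,.069,.25,-.1)
go(.5915,.069,.12,-.1)
```

```text
t 2.05 slide [ 10.08 -10.36  11.  ] roll -0.014 q7 [ 0.7847 -0.0425 -1.6435] tilt [-0.001  -0.0005 -1.    ]
t 2.05 slide [ 10.09 -10.37  24.  ] roll -0.014 q7 [ 0.7847 -0.0425 -1.6435] tilt [-0.001  -0.0005 -1.    ]
```

move_arm([
  [10.1,-10.4,8],
  [10.1,-10.4,8],
  [10.1,-10.4,8],
  [10.1,-10.4,8],
  [10.1,-10.4,12],
  [10.1,-10.4,16],
  [10.1,-10.4,20],
  [10.1,-10.4,24],
  [10.1,-10.4,24],
  [10.1,-10.4,24],
], roll=[0,0,0,0,0,0,0,0,0,0])

```text
time: 3.05
position: [0.592, 0.0701, 0.1207]
tool_rot: [3.136, -0.178, -0.002]
ft_force: [-0.4, 0.1, 0.3]
grip_width: 0.999
grip_force: 0.0
```

move_arm([
  [0,0,0],
  [0,0,0],
  [0,0,0],
  [0,0,0],
  [0,0,0],
  [0,0,0],
  [0,0,0],
  [0,0,-1],
], roll=[0,0,0,0,0,0,0,0], gripper=5, squeeze=15)

```text
time: 3.85
position: [0.5908, 0.0716, 0.1291]
tool_rot: [-3.136, 0.175, 0.005]
ft_force: [0.6, 0.8, -3.3]
grip_width: 0.662
grip_force: 15.0
```

Run:
```python
from h import *
go(.5915,.069,.24,-.1)
go(.64,.245,.24,-.1)
go(.64,.245,.036,-.1)
```

```text
t 3.85 slide [  0.06   0.24 -11.09] roll -0.011 q7 [ 0.5216  0.3034 -2.0727] tilt [-0.0033  0.001  -1.    ]
t 3.85 slide [  2.93 -17.79 -11.09] roll -0.011 q7 [ 0.5216  0.3034 -2.0727] tilt [-0.0033  0.001  -1.    ]
t 3.85 slide [  3.   -17.77   9.31] roll -0.011 q7 [ 0.5216  0.3034 -2.0727] tilt [-0.0033  0.001  -1.    ]
```

move_arm([
  [0,0,-4],
  [0,0,-7],
  [0,0,-7],
  [3,-4,-7],
  [3,-8,-7],
  [3,-12,-7],
  [3,-15,-7],
  [3,-17,-7],
  [3,-17.8,-7],
  [3,-17.8,-5],
  [3,-17.8,-2],
  [3,-17.8,1],
  [3,-17.8,4],
  [3,-17.8,6.5],
  [3,-17.8,8.2],
  [3,-17.8,8.9],
  [3,-17.8,9.2],
  [3,-17.8,9.3],
  [3,-17.8,9.3],
], roll=[0,0,0,0,0,0,0,0,0,0,0,0,0,0,0,0,0,0,0])

```text
time: 5.75
position: [0.6424, 0.2455, 0.0388]
tool_rot: [-3.136, 0.175, -0.003]
ft_force: [-0.2, 0.3, -1.6]
grip_width: 0.664
grip_force: 15.0
```

move_arm([
  [0,0,0],
  [0,0,0],
  [0,0,0],
  [0,0,0],
  [0,0,-2],
  [0,0,-6],
  [0,0,-11],
  [0,0,-16],
  [0,0,-16],
  [0,0,-16],
], roll=[0,0,0,0,0,0,0,0,0,0], gripper=8.7)

```text
time: 6.75
position: [0.6424, 0.2457, 0.1996]
tool_rot: [-3.136, 0.174, -0.005]
ft_force: [-0.7, -0.6, -0.7]
grip_width: 0.994
grip_force: 0.0
```

Run:
```python
from h import *
go(.5345,.329,.2,.315)
go(.5345,.329,.012,.315)
c=cams.get_calibration("side");im=cams.get_image("side")
p=proj(c,(.64,.245,.05)).astype(int);print(p)
cv2.imwrite("pics/s1.png",cv2.resize(im[100:340,140:460,::-1],None,fx=2,fy=2))
```

```text
t 6.75 slide [-11.64  -7.08  -0.07] roll -0.426 q7 [ 0.1742  0.4028 -2.3421] tilt [ 0.0035  0.0009 -1.    ]
t 6.75 slide [-11.71  -7.06  18.73] roll -0.426 q7 [ 0.1742  0.4028 -2.3421] tilt [ 0.0035  0.0009 -1.    ]
[313 173]
```

View pics/s1.png

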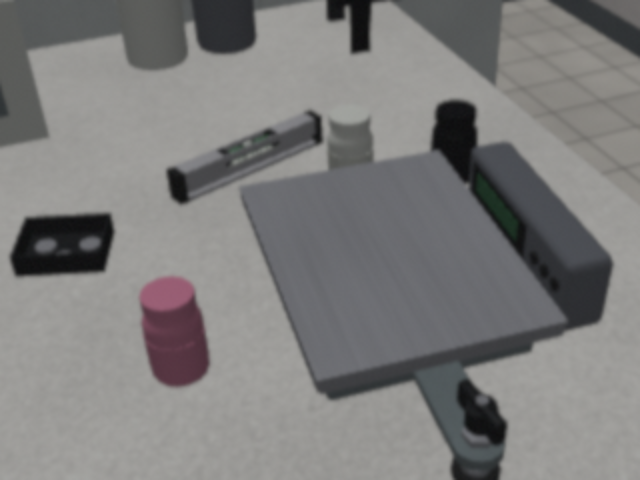

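The jar stands upright behind the pan at crop position (350,140), and the level is untouched from (175,185) to (318,128). I'll grasp the level next.

move_arm([
  [-5,-3,0],
  [-9,-5.5,0],
  [-11.7,-7.1,0],
  [-11.7,-7.1,0],
  [-11.7,-7.1,4],
  [-11.7,-7.1,9],
  [-11.7,-7.1,13],
  [-11.7,-7.1,16],
  [-11.7,-7.1,18],
  [-11.7,-7.1,18.7],
  [-11.7,-7.1,18.7],
  [-11.7,-7.1,18.7],
], roll=[-0.14,-0.28,-0.42,-0.42,-0.42,-0.42,-0.42,-0.42,-0.42,-0.42,-0.42,-0.42], gripper=6)

```text
time: 8.0
position: [0.5337, 0.3289, 0.0111]
tool_rot: [-3.104, -0.483, -0.001]
ft_force: [0.5, 0.1, 0.9]
grip_width: 0.692
grip_force: 0.0
```

move_arm([
  [0,0,0],
  [0,0,0],
  [0,0,0],
  [0,0,0],
  [0,0,0],
  [0,0,0],
  [0,0,0],
  [0,0,0],
  [0,0,-1],
  [0,0,-4],
  [0,0,-8],
  [0,0,-13],
  [0,0,-18],
  [0,0,-18],
  [0,0,-18],
], roll=[0,0,0,0,0,0,0,0,0,0,0,0,0,0,0], gripper=1.5, squeeze=25)

```text
time: 9.5
position: [0.5336, 0.3283, 0.1916]
tool_rot: [3.104, 0.482, 0.003]
ft_force: [-0.2, -0.1, -3.8]
grip_width: 0.273
grip_force: 25.0
```

Run:
```python
from h import *
import pickle
go(.578,-.006,.19,1.47)
go(.578,-.006,.104,1.47)
c=cams.get_calibration("wrist");im=cams.get_image("wrist")
cv2.imwrite("pics/w2.png",im[:,:,::-1]);pickle.dump(c,open("w2.pkl","wb"))
```

```text
t 9.5 slide [-5.92 33.2   0.18] roll -1.162 q7 [ 0.1563  0.3879 -2.1308] tilt [ 0.0018 -0.0004 -1.    ]
t 9.5 slide [-5.93 33.2   8.78] roll -1.162 q7 [ 0.1563  0.3879 -2.1308] tilt [ 0.0018 -0.0004 -1.    ]
```

View pics/w2.png

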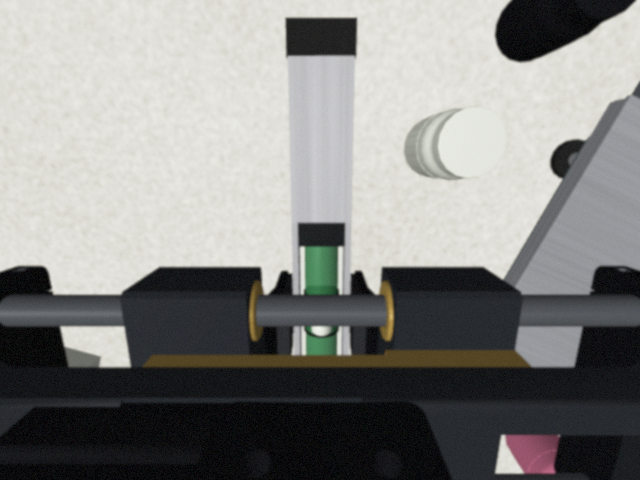

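move_arm([
  [0,4,0],
  [-1,8,0],
  [-2,12,0],
  [-3,16,0],
  [-4,20,0],
  [-5,24,0],
  [-5.5,28,0],
  [-5.9,31,0],
  [-5.9,32.6,0],
  [-5.9,33.2,0],
  [-5.9,33.2,0],
  [-5.9,33.2,2],
  [-5.9,33.2,5],
  [-5.9,33.2,7],
  [-5.9,33.2,8.3],
  [-5.9,33.2,8.8],
  [-5.9,33.2,8.8],
], roll=[-0.13,-0.26,-0.39,-0.52,-0.65,-0.78,-0.91,-1.04,-1.16,-1.16,-1.16,-1.16,-1.16,-1.16,-1.16,-1.16,-1.16])

```text
time: 11.25
position: [0.5776, -0.0047, 0.1023]
tool_rot: [-2.331, -2.106, 0.001]
ft_force: [-0.0, -0.3, -2.5]
grip_width: 0.277
grip_force: 25.0
```

Run:
```python
from h import *
import pickle
w=pickle.load(open("w2.pkl","rb"));e=plane(w,(321,18),.2226);print(e,np.hypot(*(e[:2]-[.5336,.3283])))
go(.578,-.006,.097,1.47)
```

```text
[0.6423 0.3634 0.2226] 0.11424680116320904
t 11.25 slide [-0.13  0.05  0.53] roll -0.0 q7 [ 0.8825  0.5092 -0.518 ] tilt [-0.0007  0.0002 -1.    ]
```

move_arm([
  [0,0,0.2],
  [0,0,0.3],
  [0,0,0.3],
], roll=[0,0,0])

```text
time: 11.55
position: [0.5783, -0.0056, 0.1001]
tool_rot: [2.332, 2.104, 0.001]
ft_force: [0.5, 0.2, -2.9]
grip_width: 0.273
grip_force: 25.0
```

move_arm([
  [0,0,0.1],
  [0,0,0.2],
  [0,0,0.3],
  [0,0,0.3],
], roll=[0,0,0,0])

```text
time: 11.95
position: [0.5778, -0.0057, 0.0964]
tool_rot: [-2.332, -2.105, 0.0]
ft_force: [0.3, -0.5, -2.6]
grip_width: 0.271
grip_force: 25.0
```

move_arm([
  [0,0,0.1],
  [0,0,0.2],
  [0,0,0.2],
], roll=[0,0,0])

```text
time: 12.25
position: [0.5781, -0.0057, 0.0947]
tool_rot: [2.332, 2.105, 0.0]
ft_force: [-0.5, -0.3, -0.3]
grip_width: 0.271
grip_force: 25.0
```

move_arm([
  [0,0,0],
  [0,0,0],
  [0,0,0],
  [0,0,0],
  [0,0,-1],
  [0,0,-4],
  [0,0,-8],
  [0,0,-12],
  [0,0,-12],
  [-5,0,-12],
  [-9,0,-10],
  [-9,0,-10],
  [-9,0,-10],
  [-9,0,-10],
], roll=[0,0,0,0,0,0,0,0,0,0,0,0,0,0], gripper=6)

```text
time: 13.65
position: [0.5689, -0.0936, 0.195]
tool_rot: [-2.33, -2.107, -0.001]
ft_force: [0.8, -0.1, 0.3]
grip_width: 0.686
grip_force: 0.0
```

Run:
```python
from h import *
import pickle
c=cams.get_calibration("wrist");im=cams.get_image("wrist")
cv2.imwrite("pics/w3.png",im[:,:,::-1]);pickle.dump(c,open("w3.pkl","wb"))
print(-c['R'].T@c['t'])
go(.556,-.235,.15,1.57)
```

```text
[ 0.5755 -0.0271  0.3584]
t 13.7 slide [-14.24   0.11   4.5 ] roll -0.099 q7 [ 1.1004  0.4194 -0.2989] tilt [ 0.0008  0.0005 -1.    ]
```

View pics/w3.png

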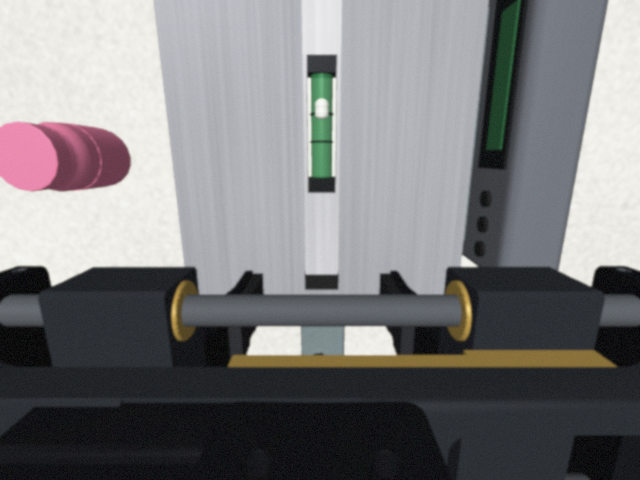

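The level lies along the pan. The vial lines are at rows 114 and 141, and the bubble is near row 106, so the +y end is high. The foot end must go up, which means turning clockwise.

move_arm([
  [-4,0,0],
  [-9,0,0],
  [-13,0.1,0],
  [-14.2,0.1,0],
  [-14.2,0.1,0],
  [-14.2,0.1,4.5],
  [-14.2,0.1,8],
  [-14.2,0.1,11],
  [-14.2,0.1,12.7],
  [-14.2,0.1,13],
  [-14.2,0.1,13],
], roll=[-0.1,-0.1,-0.1,-0.1,-0.1,-0.1,-0.1,-0.1,-0.1,-0.1,-0.1], gripper=6)

```text
time: 14.8
position: [0.5562, -0.2351, 0.0654]
tool_rot: [2.221, 2.221, 0.001]
ft_force: [0.2, -0.1, -0.9]
grip_width: 0.688
grip_force: 0.0
```

move_arm([
  [0,0,0],
  [0,0,0],
  [0,0,0],
  [0,0,0],
  [0,0,0],
  [0,0,0],
], roll=[0,0,0,0,0,0], gripper=0, squeeze=40)

```text
time: 15.4
position: [0.556, -0.2367, 0.0649]
tool_rot: [2.223, 2.218, 0.001]
ft_force: [2.1, -0.1, 0.6]
grip_width: 0.316
grip_force: 40.0
```

Run:
```python
from h import *
go(.556,-.235,.065,1.57)
```

```text
t 15.4 slide [ 0.17 -0.   -0.01] roll -0.001 q7 [ 1.2076  0.5971 -0.0701] tilt [ 0.0017 -0.0003 -1.    ]
```

Run:
```python
from h import *
print(monitor.get_state()['grip_width'])
a=cams.get_image("side")[240:360,300:460,::-1];b=cams.get_image("scene")[180:300,180:340,::-1]
cv2.imwrite("pics/g1.png",np.vstack([cv2.resize(x,None,fx=2.5,fy=2.5,interpolation=2) for x in(a,b)]))
```

```text
0.3158547264893334
```

View pics/g1.png

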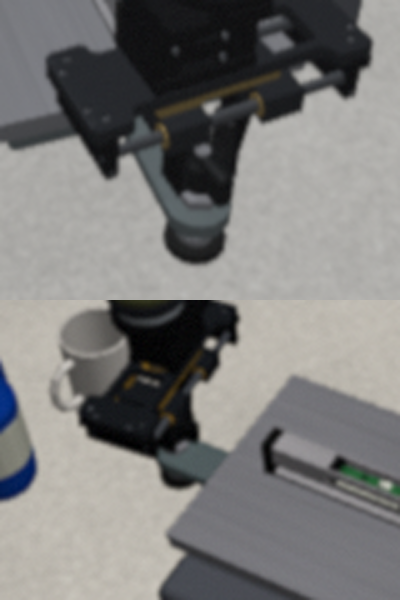

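The crops show the fingers straddling the knob's middle, so the 27 mm grip is probably on its hub. A trial turn will tell.

move_arm([
  [0,0,0],
  [0,0,0],
  [0,0,0],
  [0,0,0],
  [0,0,0],
], roll=[0.15,0.3,0.45,0.6,0.6])

```text
time: 16.0
position: [0.5574, -0.2372, 0.0649]
tool_rot: [2.779, 1.457, 0.006]
ft_force: [7.5, -2.8, -4.5]
grip_width: 0.309
grip_force: 40.0
```

Run:
```python
from h import *
s=monitor.get_state();print(s['torque'],s['ft_force'],s['grip_width'],s['joint_torque'][6]);go(.556,-.235,.065,.97)
```

```text
[-0.312  -1.4653 -0.1469] [ 7.4797 -2.766  -4.5207] 0.30895275549702567 -0.6041737273335457
t 16.0 slide [ 0.1  -0.24 -0.01] roll -0.004 q7 [ 1.1349  0.5038 -0.6098] tilt [ 0.0049 -0.0015 -1.    ]
```

move_arm([
  [0,0,0],
  [0,0,0],
  [0,0,0],
  [0,0,0],
  [0,0,0],
  [0,0,0],
  [0,0,0],
  [0,0,0],
  [0,0,0],
  [0,0,0],
  [0,0,0],
  [0,0,0],
  [0,0,0],
  [0,0,0],
], roll=[0.15,0.3,0.45,0.6,0.75,0.9,1.05,1.2,1.35,1.5,1.65,1.8,1.8,1.8])

```text
time: 17.4
position: [0.5576, -0.2412, 0.065]
tool_rot: [2.87, -1.271, 0.013]
ft_force: [7.6, -9.1, -6.8]
grip_width: 0.312
grip_force: 40.0
```

move_arm([
  [0,0,0],
  [0,0,0],
  [0,0,0],
  [0,0,-4],
  [0,0,-9],
  [0,0,-14],
  [0,0,-17],
  [0,0,-17],
  [-4,0,-17],
  [-8,0,-17],
  [-8,0,-17],
], roll=[0,0,0,0,0,0,0,0,0,0,0], gripper=6)

```text
time: 18.5
position: [0.4983, -0.1722, 0.2333]
tool_rot: [2.876, -1.26, -0.007]
ft_force: [-0.3, 0.6, 0.8]
grip_width: 0.692
grip_force: 0.0
```

Run:
```python
from h import *
import pickle
c=cams.get_calibration("wrist");im=cams.get_image("wrist")
cv2.imwrite("pics/w4.png",im[:,:,::-1]);pickle.dump(c,open("w4.pkl","wb"))
go(.556,-.235,.065,-.87)
```

```text
t 18.55 slide [ 8.24 -0.12 16.88] roll 0.042 q7 [ 0.9696  0.0748 -2.1701] tilt [-0.0024 -0.0011 -1.    ]
```

View pics/w4.png

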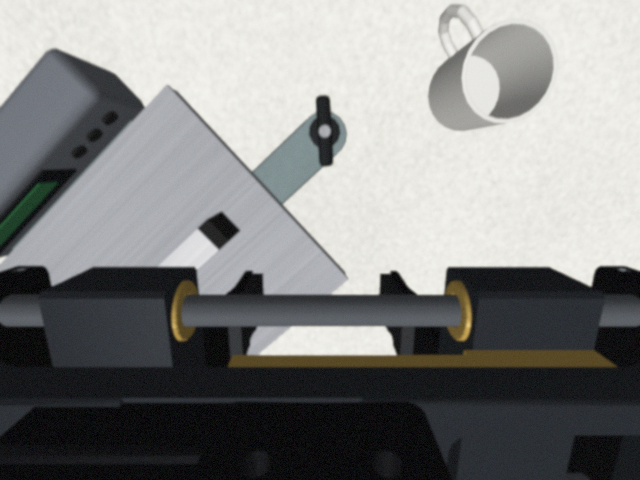

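The wing, from (322,97) to (326,165) with its hub at (324,131), turned with the gripper. I'll measure its centre and angle and locate the bubble.

Run:
```python
from h import *
import pickle
w=pickle.load(open("w4.pkl","rb"));im=cv2.imread("pics/w4.png")
m=cv2.inRange(cv2.cvtColor(im,cv2.COLOR_BGR2GRAY),0,45);m[:80]=0;m[185:]=0;m[:,:290]=0;m[:,365:]=0
c=max(cv2.findContours(m,0,2)[0],key=cv2.contourArea);r=cv2.minAreaRect(c);print(r)
b=cv2.boxPoints(r);P=np.array([plane(w,p,.09) for p in b]);print(P,P.mean(0))
w1=pickle.load(open("w1.pkl","rb"))
print(tri([(w,r[0]),(w1,(486.5,130.5))]))
```

```text
((324.3081970214844, 130.39373779296875), (64.70915222167969, 26.86163330078125), 70.97439575195312)
[[ 0.5859 -0.2421  0.09  ]
 [ 0.5746 -0.2619  0.09  ]
 [ 0.5265 -0.2377  0.09  ]
 [ 0.538  -0.2168  0.09  ]] [ 0.5562 -0.2396  0.09  ]
(array([ 0.5565, -0.2405,  0.0805]), np.float64(0.0006879108126535389))
```

Run:
```python
from h import *
go(.569,-.10,.195,1.47)
```

```text
t 18.55 slide [ -0.84 -10.18   3.86] roll -2.298 q7 [ 0.9696  0.0748 -2.1701] tilt [-0.0024 -0.0011 -1.    ]
```

move_arm([
  [-0.8,-10.2,3.9],
  [-0.8,-10.2,3.9],
  [-0.8,-10.2,3.9],
  [-0.8,-10.2,3.9],
  [-0.8,-10.2,3.9],
  [-0.8,-10.2,3.9],
  [-0.8,-10.2,3.9],
  [-0.8,-10.2,3.9],
  [-0.8,-10.2,3.9],
  [-0.8,-10.2,3.9],
  [-0.8,-10.2,3.9],
  [-0.8,-10.2,3.9],
  [-0.8,-10.2,3.9],
  [-0.8,-10.2,3.9],
  [-0.8,-10.2,3.9],
  [-0.8,-10.2,3.9],
  [-0.8,-10.2,3.9],
  [-0.8,-10.2,3.9],
], roll=[-2.3,-2.3,-2.3,-2.3,-2.3,-2.3,-2.3,-2.3,-2.3,-2.3,-2.3,-2.3,-2.3,-2.3,-2.3,-2.3,-2.3,-2.3])

```text
time: 20.35
position: [0.5714, -0.1032, 0.195]
tool_rot: [-2.333, -2.102, -0.0]
ft_force: [0.4, 0.6, -0.7]
grip_width: 0.692
grip_force: 0.0
```

```bash
cat >> h.py <<'E'
def bubble():
    "bubble offset in m towards +y, from a wrist view of the vial"
    c=cams.get_calibration("wrist");im=cams.get_image("wrist");hsv=cv2.cvtColor(im,cv2.COLOR_RGB2HSV)
    p=proj(c,(.578,-.006,.123));x0,y0=int(p[0])-40,int(p[1])-90
    x0=max(x0,0);y0=max(y0,0);S=(slice(y0,y0+180),slice(x0,x0+80))
    g=cv2.inRange(hsv,(45,90,40),(80,255,255)); k=np.zeros_like(g);k[S]=g[S]
    k=cv2.morphologyEx(k,cv2.MORPH_CLOSE,np.ones((25,7),np.uint8))
    r,cc=np.nonzero(k);v=int(np.median(cc));lo,hi=r.min(),r.max()
    prof=im[lo:hi+1,v-3:v+4].astype(float).mean(1)
    red=prof[:,0];val=prof[:,1]
    b=np.nonzero(red>(red.max()+np.median(red))/2)[0]
    f=lambda row:plane(c,(v,row),.123)[1]
    print('vial',v,lo,hi,'bubble rows',lo+b[0],lo+b[-1],'G',val.astype(int).tolist())
    m=lo+(b[0]+b[-1])/2
    print('bubble-centre vs vial mid (mm)',1e3*(f(m)-(f(lo)+f(hi))/2),'len',1e3*(f(lo+b[0])-f(lo+b[-1])),'viallen',1e3*(f(lo)-f(hi)))
E
python3 - <<'E'
from h import *
bubble()
print(monitor.get_state()['time'])
go(.556,-.24,.20,2.31)
E
```

```text
vial 316 55 163 bubble rows 90 108 G [77, 114, 134, 139, 140, 142, 147, 160, 166, 169, 169, 168, 168, 168, 167, 168, 168, 168, 168, 167, 166, 166, 167, 166, 166, 166, 165, 165, 166, 165, 165, 164, 165, 168, 187, 218, 234, 241, 243, 245, 244, 240, 237, 237, 240, 242, 244, 244, 243, 239, 236, 233, 220, 194, 166, 149, 147, 153, 158, 159, 160, 160, 158, 160, 159, 159, 159, 156, 149, 125, 93, 93, 117, 142, 152, 155, 158, 157, 157, 157, 157, 157, 156, 156, 156, 156, 154, 154, 155, 155, 154, 155, 154, 154, 153, 154, 154, 154, 155, 154, 154, 154, 153, 154, 154, 152, 145, 124, 89]
bubble-centre vs vial mid (mm) 7.334371377962303 len 10.918679594427536 viallen 66.49880172077913
20.4
t 20.4 slide [-13.78  -0.12  -0.49] roll -0.843 q7 [ 1.0568  0.3712 -0.2497] tilt [-0.0004  0.0005 -1.    ]
```

move_arm([
  [-5,0,0],
  [-9,0,0],
  [-12,-0.1,0],
  [-13.8,-0.1,0],
  [-13.8,-0.1,0],
  [-13.8,-0.1,0],
  [-13.8,-0.1,3],
  [-13.8,-0.1,7],
  [-13.8,-0.1,10],
  [-13.8,-0.1,12],
  [-13.8,-0.1,13],
  [-13.8,-0.1,13],
], roll=[-0.14,-0.28,-0.42,-0.56,-0.7,-0.84,-0.84,-0.84,-0.84,-0.84,-0.84,-0.84])

```text
time: 21.6
position: [0.5556, -0.2398, 0.0644]
tool_rot: [-1.27, -2.871, 0.0]
ft_force: [0.2, 0.2, 0.8]
grip_width: 0.686
grip_force: 0.0
```

move_arm([
  [0,0,0],
  [0,0,0],
  [0,0,0],
  [0,0,0],
  [0,0,0],
  [0,0,0],
], roll=[0,0,0,0,0,0], gripper=0, squeeze=40)

```text
time: 22.2
position: [0.5567, -0.2399, 0.066]
tool_rot: [1.27, 2.872, 0.0]
ft_force: [1.1, 0.5, 2.4]
grip_width: 0.306
grip_force: 40.0
```

move_arm([
  [0,0,0],
  [0,0,0],
  [0,0,0],
  [0,0,0],
  [0,0,0],
  [0,0,0],
  [0,0,0],
  [0,0,0],
  [0,0,0],
  [0,0,0],
  [0,0,0],
  [0,0,0],
  [0,0,0],
  [0,0,0],
  [0,0,0],
  [0,0,0],
  [0,0,0],
  [0,0,0],
  [0,0,0],
  [0,0,0],
], roll=[0.15,0.3,0.45,0.6,0.75,0.9,1.05,1.2,1.35,1.5,1.65,1.8,1.95,2.1,2.25,2.4,2.55,2.7,2.73,2.73])

```text
time: 24.2
position: [0.5552, -0.239, 0.0659]
tool_rot: [3.073, -0.653, -0.005]
ft_force: [-4.7, 1.9, 6.0]
grip_width: 0.311
grip_force: 40.0
```

move_arm([
  [0,0,0],
  [0,0,0],
  [0,0,0],
  [0,0,-4],
  [0,0,-9],
  [0,0,-13],
  [0,0,-13],
], roll=[0,0,0,0,0,0,0], gripper=6)

```text
time: 24.9
position: [0.5602, -0.2409, 0.2024]
tool_rot: [3.069, -0.655, 0.018]
ft_force: [0.1, 0.1, 1.3]
grip_width: 0.684
grip_force: 0.0
```

Run:
```python
from h import *
go(.569,-.10,.195,1.47)
```

```text
t 24.9 slide [ -4.97 -13.22   0.67] roll -1.891 q7 [ 0.9167  0.1965 -1.7736] tilt [ 0.0107 -0.0053 -0.9999]
```

move_arm([
  [-5,-13.2,0.7],
  [-5,-13.2,0.7],
  [-5,-13.2,0.7],
  [-5,-13.2,0.7],
  [-5,-13.2,0.7],
  [-5,-13.2,0.7],
  [-5,-13.2,0.7],
  [-5,-13.2,0.7],
  [-5,-13.2,0.7],
  [-5,-13.2,0.7],
  [-5,-13.2,0.7],
  [-5,-13.2,0.7],
  [-5,-13.2,0.7],
  [-5,-13.2,0.7],
  [-5,-13.2,0.7],
  [-5,-13.2,0.7],
  [-5,-13.2,0.7],
  [-5,-13.2,0.7],
], roll=[-1.89,-1.89,-1.89,-1.89,-1.89,-1.89,-1.89,-1.89,-1.89,-1.89,-1.89,-1.89,-1.89,-1.89,-1.89,-1.89,-1.89,-1.89])

```text
time: 26.7
position: [0.5647, -0.099, 0.1885]
tool_rot: [2.332, 2.105, -0.0]
ft_force: [0.5, 0.0, -0.2]
grip_width: 0.686
grip_force: 0.0
```

Run:
```python
from h import *
bubble()
for n in("scene","side"): cv2.imwrite(f"pics/{n}_flat.png",cams.get_image(n)[:,:,::-1])
cv2.imwrite("pics/w5.png",cams.get_image("wrist")[:,:,::-1])
go(.578,-.006,.16,1.47)
```

```text
vial 327 56 167 bubble rows 105 123 G [63, 98, 124, 139, 142, 143, 148, 158, 166, 171, 169, 170, 171, 170, 170, 169, 169, 169, 168, 168, 168, 168, 168, 169, 167, 168, 167, 167, 166, 165, 167, 166, 166, 166, 166, 165, 166, 164, 165, 166, 163, 149, 114, 85, 98, 122, 138, 154, 186, 221, 238, 243, 244, 246, 245, 242, 238, 239, 241, 243, 245, 246, 244, 240, 237, 234, 223, 196, 169, 151, 146, 138, 108, 88, 111, 135, 148, 156, 156, 158, 157, 157, 158, 156, 156, 157, 156, 156, 156, 156, 156, 156, 156, 155, 155, 155, 155, 155, 154, 155, 155, 154, 153, 154, 154, 153, 154, 153, 152, 149, 133, 96]
bubble-centre vs vial mid (mm) -0.23080680754540908 len 10.845495539381908 viallen 66.74548188276052
t 26.9 slide [9.39 0.38 2.86] roll -0.001 q7 [ 0.9966  0.2996 -0.2024] tilt [ 0.0001 -0.0002 -1.    ]
```

The bubble is centred: rows 105–123, with the lines at 99 and 129. Next comes pressing.

move_arm([
  [4,0.2,0],
  [8,0.4,0],
  [9.4,0.4,0],
  [9.4,0.4,0],
  [9.4,0.4,3],
  [9.4,0.4,5],
  [9.4,0.4,5.6],
  [9.4,0.4,5.6],
  [9.4,0.4,5.6],
], roll=[0,0,0,0,0,0,0,0,0], gripper=0.8, squeeze=5)

```text
time: 27.8
position: [0.5789, -0.0068, 0.1334]
tool_rot: [2.332, 2.103, 0.001]
ft_force: [-0.5, 0.1, 0.4]
grip_width: 0.097
grip_force: 0.0
```

Run:
```python
from h import *
print(monitor.get_state()['ft_force'])
go(.578,-.006,.127,1.47)
```

```text
[-0.5113  0.0784  0.4115]
t 27.8 slide [ 0.07 -0.09  0.64] roll -0.002 q7 [ 0.8095  0.3713 -0.4167] tilt [ 0.0012 -0.0003 -1.    ]
```

move_arm([
  [0,-0.1,0.2],
  [0,-0.1,0.4],
  [0,-0.1,0.6],
  [0,-0.1,0.6],
], roll=[0,0,0,0])

```text
time: 28.2
position: [0.5775, -0.0058, 0.1269]
tool_rot: [2.331, 2.105, 0.0]
ft_force: [-0.1, 0.1, 1.6]
grip_width: 0.093
grip_force: 1.1
```

move_arm([
  [0,0,0.1],
  [0,0,0.1],
], roll=[0,0])

```text
time: 28.4
position: [0.5775, -0.0059, 0.1264]
tool_rot: [2.331, 2.105, -0.0]
ft_force: [-1.4, -1.1, 6.9]
grip_width: 0.093
grip_force: 3.1
```

move_arm([
  [0,0,0.05],
  [0,0,0.05],
  [0,0,0.05],
  [0,0,0.05],
  [0,0,0.05],
  [0,0,0.05],
  [0,0,0.05],
  [0,0,0.05],
  [0,0,0.05],
  [0,0,0.05],
  [0,0,0.05],
  [0,0,0.05],
  [0,0,0.05],
  [0,0,0.05],
  [0,0,0.05],
  [0,0,0.05],
  [0,0,0.05],
  [0,0,0.05],
  [0,0,0.05],
  [0,0,0.05],
], roll=[0,0,0,0,0,0,0,0,0,0,0,0,0,0,0,0,0,0,0,0])

```text
time: 30.4
position: [0.5775, -0.0059, 0.1262]
tool_rot: [2.331, 2.105, -0.0]
ft_force: [-2.7, -1.1, 7.6]
grip_width: 0.089
grip_force: 3.9
```

Run:
```python
from h import *
s=monitor.get_state();print(s['ft_force'],s['torque'],s['position'])
w=cams.get_calibration("wrist");out=[]
a=cams.get_image("wrist");cv2.imwrite("pics/w6.png",a[:,:,::-1])
T=[]
for n in("scene","side"):
    c=cams.get_calibration(n);x,y=proj(c,(.578,-.006,.12)).astype(int)
    for im in (cams.get_image(n),cv2.imread(f"pics/{n}_flat.png")[:,:,::-1]): T.append(cv2.resize(im[y-25:y+25,x-37:x+38],None,fx=4,fy=4,interpolation=2))
x=np.vstack([np.hstack(T[:2]),np.hstack(T[2:])]);x=np.vstack([x,cv2.resize(a[150:360,170:470],(600,200))[:200]])
cv2.imwrite("pics/press.png",x[:600,:,::-1])
```

```text
[-2.6563 -1.1027  7.601 ] [-0.1879  0.4628 -0.0323] [ 0.5775 -0.0059  0.1262]
```

View pics/press.png

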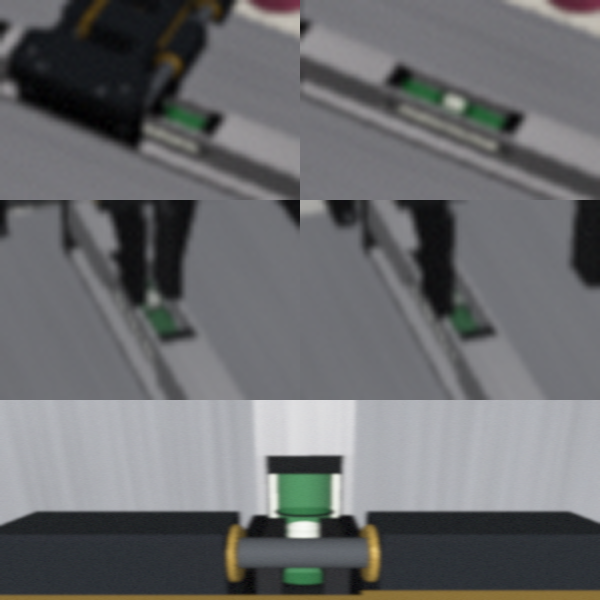

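Pressed, the wrist view shows the bubble between the fingertips, its far end just inside the far line. I'll push slightly more and measure that gap against the flat reference.

move_arm([
  [0,0,0.05],
  [0,0,0.05],
  [0,0,0.05],
  [0,0,0.05],
  [0,0,0.05],
  [0,0,0.05],
  [0,0,0.05],
  [0,0,0.05],
  [0,0,0.05],
  [0,0,0.05],
  [0,0,0.05],
  [0,0,0.05],
  [0,0,0.05],
  [0,0,0.05],
  [0,0,0.05],
  [0,0,0.05],
  [0,0,0.05],
  [0,0,0.05],
  [0,0,0.05],
  [0,0,0.05],
], roll=[0,0,0,0,0,0,0,0,0,0,0,0,0,0,0,0,0,0,0,0])

```text
time: 32.55
position: [0.5776, -0.0059, 0.126]
tool_rot: [2.331, 2.104, -0.0]
ft_force: [-2.8, 0.0, 10.4]
grip_width: 0.092
grip_force: 4.7
```

Run:
```python
from h import *
c=cams.get_calibration("wrist");a=cams.get_image("wrist");cv2.imwrite("pics/w7.png",a[:,:,::-1])
for r in range(205,300): 
    q=a[r,317:327].astype(int).mean(0); print(r,q.astype(int).tolist(),round(1e3*plane(c,(322,r),.122)[1],1),end=' | ')
```

```text
205 [215, 215, 218] 38.1 | 206 [213, 213, 216] 37.6 | 207 [194, 195, 197] 37.1 | 208 [143, 143, 145] 36.6 | 209 [83, 84, 85] 36.1 | 210 [44, 45, 47] 35.6 | 211 [37, 38, 40] 35.1 | 212 [35, 37, 38] 34.6 | 213 [34, 36, 37] 34.1 | 214 [37, 38, 41] 33.6 | 215 [35, 37, 39] 33.1 | 216 [34, 36, 37] 32.6 | 217 [36, 37, 39] 32.1 | 218 [34, 36, 38] 31.5 | 219 [34, 36, 38] 31.0 | 220 [33, 37, 37] 30.5 | 221 [35, 36, 39] 30.0 | 222 [34, 36, 38] 29.5 | 223 [34, 36, 39] 29.0 | 224 [33, 36, 38] 28.5 | 225 [34, 37, 38] 28.0 | 226 [38, 50, 44] 27.4 | 227 [53, 86, 64] 26.9 | 228 [72, 123, 86] 26.4 | 229 [81, 143, 98] 25.9 | 230 [85, 149, 103] 25.4 | 231 [84, 149, 102] 24.8 | 232 [84, 149, 102] 24.3 | 233 [84, 149, 102] 23.8 | 234 [83, 149, 101] 23.3 | 235 [84, 149, 102] 22.8 | 236 [84, 150, 102] 22.2 | 237 [83, 149, 101] 21.7 | 238 [84, 149, 102] 21.2 | 239 [83, 148, 102] 20.7 | 240 [83, 149, 101] 20.1 | 241 [84, 149, 101] 19.6 | 242 [83, 148, 101] 19.1 | 243 [83, 148, 101] 18.5 | 244 [84, 149, 102] 18.0 | 245 [83, 149, 101] 17.5 | 246 [83, 149, 101] 16.9 | 247 [84, 149, 101] 16.4 | 248 [84, 150, 102]
[... 613 characters left out ...]
19, 83] 2.3 | 274 [78, 139, 95] 1.7 | 275 [82, 145, 99] 1.1 | 276 [104, 157, 117] 0.6 | 277 [158, 190, 162] 0.0 | 278 [211, 224, 209] -0.5 | 279 [234, 238, 231] -1.1 | 280 [240, 243, 237] -1.7 | 281 [240, 243, 237] -2.2 | 282 [238, 241, 235] -2.8 | 283 [239, 242, 237] -3.3 | 284 [241, 243, 238] -3.9 | 285 [240, 243, 237] -4.5 | 286 [237, 240, 234] -5.0 | 287 [234, 237, 230] -5.6 | 288 [234, 237, 230] -6.2 | 289 [235, 238, 232] -6.7 | 290 [237, 240, 234] -7.3 | 291 [239, 242, 236] -7.9 | 292 [240, 243, 237] -8.5 | 293 [231, 234, 227] -9.0 | 294 [184, 189, 181] -9.6 | 295 [118, 122, 120] -10.2 | 296 [82, 85, 87] -10.7 | 297 [76, 80, 84] -11.3 | 298 [81, 84, 89] -11.9 | 299 [85, 88, 93] -12.5 |
```

Run:
```python
from bench import monitor,workorder
print(monitor.get_state()['ft_force']); print(workorder.close_job())
```

```text
[-3.17105267 -1.85951022  8.7707549 ]
the job is handed in; nothing more can be done
None
```

I handed the job in at about 33 s: the jar stands on the counter and the bubble measured about 0.1 mm off centre, with the arm still pressing the level at 9–10 N; the result wasn't reported back.

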